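# Find the thread and screw the cement pot shut

## Task

The lid has only been laid on the neck of the cement pot and its thread has not caught. Without lifting it off, turn it backward (anticlockwise from above) by pushing on its ears until the thread starts drop in, then screw it forward (clockwise) until it stops, fully home and level. Leave the dye bottle, wax tin and block of beeswax where they are.

Things in the scene. Friction and masses are not known exactly. Their poses are not given: they have to be found in the camera images.
- pot: bare-metal cement pot, screwed to the bench by a dark foot plate 124 x 124 x 8 mm; cannot move. Origin on its axis at bench height, z up. Body 46 mm in radius, 66 mm high; above it, up to 100 mm, a neck 64 mm across with three equal right-hand thread starts 120 degrees apart, hidden under the lid; how they are turned relative to the pot is not told.
- lid: dark steel screw lid, loose (0.2 to 0.4 kg), 87 mm across, 36 mm high, two opposite ears on its own x axis. Origin on its axis at the skirt's lower edge, z up; as laid, 86 mm above the pot's. It turns easily (1 to 3 N at an ear); 8 N at an ear shows a stop. Turned forward at first, it soon jams on the blunt thread ends without catching.
- lid_top (a point): centre of the lid's top, 35.5 mm above its lower edge. Turned backward 20 to 90 degrees the lid drops about 7.5 mm into the thread starts; a few degrees on is a hard stop. From there it screws forward about 90 to 110 degrees, sinking 5 mm more, to a hard stop with lid's origin about 73 mm above the pot's.
- ear_a (a point): point in the middle of one ear, 64 mm from the lid's axis along the lid's +x and 15 mm above its lower edge. The ear reaches from the lid's side (43.5 mm) out to 78 mm from the axis, is 14 mm thick and 22 mm high (4 to 26 mm above the lid's lower edge); its flat sides face the way of turning. There is free space beside and below it
- ear_b (a point): the same point of the other ear, opposite, along the lid's -x
- dye_bottle: white bottle with a dark label band and ribbed white cap, 44 mm across, 95 mm high, standing behind the pot to the right; origin under its centre. Bystander
- wax_tin: round tin with a yellow lid, 68 mm across, 34 mm high, to the right of the pot; origin under its centre. Bystander
- beeswax: small rounded block of yellow beeswax, 53 x 37 x 20 mm, lying behind the pot; origin under its centre. Bystander

How it is judged:
By the outcome, as a careful person would: the job done as asked, in the order asked, and still so for the second after the job is handed in, with the robot touching nothing.
It also fails if it takes over 54 s, if anything falls off the work surface, if the arm or the gripper's body presses on something with over 40 N, if the wrist force passes 120 N, or if a joint passes its speed limit or range.

## Robot

A 6-joint arm with a two-finger parallel gripper is mounted at the origin on the work surface; the furniture and walls round the work are solid. World frame = base frame: x ahead of the robot, y to its left, z up, the work surface at z = 0. Lengths are in m, angles in rad, forces in N, time in s.
With the tool pointing down it reaches from about 0.325 to 1 m from the base axis. Payload 5.1 kg.
Tool frame: the origin (TCP) lies midway between the tips of the shut fingers; the grasp point (between the pads) lies arm.pinch_z behind it (arm.pinch_z is the distance from the TCP to the grasp point, in m); z points along the fingers, y is the direction in which the jaws open and shut (so a half turn about z gives the same grasp; the last joint's range is limited). The gripper opens to 85 mm and grips with 20 to 120 N. Pads are 22 mm wide; open, the fingers measure 114 mm over their backs; the gripper's body (76 mm by 85 mm) begins 54 mm behind the grasp point. The pads swing forward as they close: fully open they stand 13 mm farther back than shut.
Start: joints at [1.207, 0.124, 1.65, -0, 1.367, -0.083], TCP at [0.18, 0.625, 0.231] pointing down, gripper open.
Joint ranges: [-2.61, 2.61], [-1.02, 2.33], [0.03, 2.71], [-1.35, 4.49], [0.32, 2.68], [-2.91, 2.91]. Speed limits (rad/s): [2.57, 2.57, 3.14, 3.14, 3.14, 3.14].

## Interface

Orientations are given as a unit quaternion [w, x, y, z].
In Python, from plant import arm gives the robot as it stands. The module is installed in compiled form; this text tells all that it offers.
- The arm moves only by the shell command python3 -m handwheel 'ROWS'. ROWS is JSON, a list of rows, each a list of 7 numbers: the shift along the tool's x, y, z in mm, then the turn, a rotation vector about the tool's x, y, z in rad, then the opening, from 0 (shut) to 1 (fully open). A call has 1 to 8 rows; each row shifts and turns the pose as measured when the row begins, along the tool's axes as they then stand; what a row does not reach is not made up. A row lasts 1/12 s, in which the tool goes at most 41.7 mm and 7.16 degrees, less where a joint would pass 70% of its speed; a pose out of reach is approached as far as the arm can. A call is refused whole if a number of a shift passes 41.7 or a number of a turn 0.125, either way. A call with a gripper value outside its range is refused whole. The fingers move at their own pace and stop on an object; the grip force is fixed at half the most. Time passes only in rows, so rows that do not move let the fingers close. It gives the time, the measured TCP pose, the force and the opening at its end, in the units of the state.
- arm.sense(): the state, without advancing time (a new reading comes with each control period).
- arm.snapshot(name): name is "side" or "top" or "wrist"; returns a dict with "image" (384x512x3 uint8, red, green, blue), "fov_y" (degrees; the focal length in pixels is half the picture's height over the tangent of half this angle, whatever the lens; pixels are square), "cx", "cy" (the principal point, pixels), "dist" ([k1, k2, p1, p2, k3] as OpenCV has them; the pictures are not rectified), "R" (3x3) and "t" (3): a world point X has camera coordinates R X + t. Camera axes: x right, y down, z forward; pixel columns grow to the right and rows downward; lengths in m; the calibration is good to about 2 mm. A picture is of the moment at which its call begins. There is no depth.
- arm.close_job(): hands the job in, once; it reports no verdict.
The state is a dict: "time": time; "q": joint angles; "joint_vel": joint speeds; "joint_efforts": joint torques, N m; "tcp_pos": TCP position; "orientation": TCP orientation; "force": force on the tool from outside, world axes, zero at the start; "wrist_torque": the same for the moment, N m; "opening": finger opening in m.
Only numpy, scipy, OpenCV 4.12 (cv2) and the standard library are available. Lean on these libraries where they do the work, as an engineer would, in place of code of your own. Each camera call takes 0.05 s, during which the arm holds its last target.

## Working session

There is one attempt and no reset: what is moved stays moved. The work goes in short steps, Python scripts to look and compute and a shell command to move; the robot and the scene stay as the last step left them, time stands still between calls to the robot, and variables do not carry over. Pictures are saved under pics/ and viewed, and the job is handed in when it is done.

```bash
mkdir -p pics; python3 - <<'E'
from plant import arm
import cv2
s=arm.sense();print({k:(v if not hasattr(v,'round') else v) for k,v in s.items()}, arm.pinch_z)
for n in("side","top","wrist"):
    d=arm.snapshot(n);cv2.imwrite(f"pics/{n}0.png",d["image"][:,:,::-1]);print(n,d["fov_y"],d["cx"],d["cy"],d["dist"],d["R"],d["t"])
E
```

```text
{'time': 0.0, 'q': array([ 1.20742836e+00,  1.24514612e-01,  1.65166175e+00,  3.39157175e-05,
        1.36749877e+00, -8.25815613e-02]), 'joint_vel': array([ 1.28872144e-03,  9.31199779e-04,  8.32625009e-05, -1.59847013e-04,
        4.50758341e-05, -6.54445562e-04]), 'joint_efforts': array([ 6.16290836e-04, -4.23617184e+01, -3.65451765e+01, -2.71583298e-05,
        7.22735233e-03, -8.07581586e-06]), 'tcp_pos': array([0.17991441, 0.62397552, 0.23005411]), 'orientation': array([-2.46445093e-04,  1.39935790e-01,  9.90160033e-01, -1.01179077e-03]), 'force': array([0.77557683, 0.51856136, 0.09685808]), 'wrist_torque': array([-0.02002982,  0.00832066,  0.00736479]), 'opening': 0.08568222260288962} 0.0187
side 48.892063992377786 259.9237619264929 192.93530144361526 [-0.15785015  0.          0.          0.          0.        ] [[ 0.85636041 -0.51621862 -0.01285258]
 [-0.33454183 -0.53567106 -0.77533108]
 [ 0.39335558  0.66826256 -0.63142421]] [-0.61549938  0.06846568  0.93498087]
top 46.9038469326362 251.68796710860153 198.42217257111344 [-0.06452133  0.          0.          0.          0.        ] [[-0.0013763  -0.99990104 -0.01400032]
 [-0.99776817  0.00230774 -0.06673348]
 [ 0.06675918  0.01387723 -0.99767261]] [-0.34283868  0.50898463  0.9212145 ]
wrist 60.93038415203005 251.35027295772298 194.59398157871553 [-0.00886684  0.          0.          0.          0.        ] [[ 0.27703326  0.96085715 -0.00247119]
 [ 0.91742441 -0.2637445   0.29794511]
 [ 0.28563093 -0.08480784 -0.95457981]] [-0.65000448 -0.03991447  0.38017932]
```

View pics/side0.png

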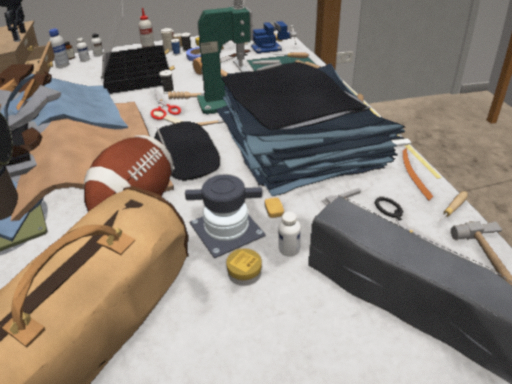

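View pics/top0.png

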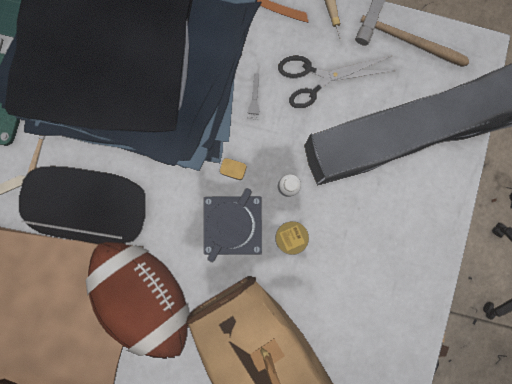

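View pics/wrist0.png

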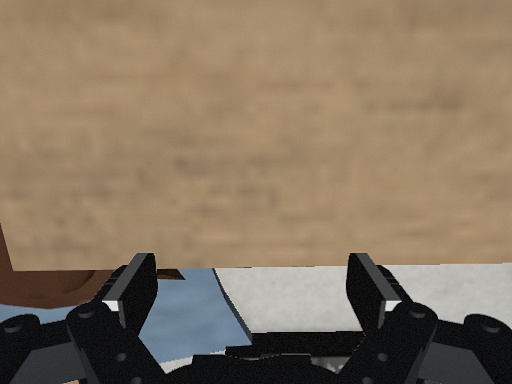

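The top view shows the lid at about (231,225) with ears near (246,194) and (213,257), the foot plate over (204..262,197..254), the bag just below, and the tin and bottle to the right. Now I'll measure.

```bash
cat > h.py <<'E'
import numpy as np,cv2
from plant import arm
def K(d):
    f=d["image"].shape[0]/2/np.tan(np.radians(d["fov_y"])/2)
    return np.array([[f,0,d["cx"]],[0,f,d["cy"]],[0,0,1.]])
def ray(d,px,z):
    u=cv2.undistortPoints(np.array(px,float).reshape(-1,1,2),K(d),np.array(d["dist"])).reshape(-1,2)
    R=np.array(d["R"]);t=np.array(d["t"]);c=-R.T@t
    v=np.c_[u,np.ones(len(u))]@R
    return c+v*((z-c[2])/v[:,2])[:,None]
def proj(d,X):
    return cv2.projectPoints(np.array(X,float).reshape(-1,3),cv2.Rodrigues(np.array(d["R"]))[0],np.array(d["t"]),K(d),np.array(d["dist"]))[0].reshape(-1,2)
def crop(d,name,x0,x1,y0,y1,s):
    im=cv2.resize(d["image"][y0:y1,x0:x1,::-1],None,fx=s,fy=s,interpolation=cv2.INTER_CUBIC)
    cv2.imwrite(f"pics/{name}.png",im)
E
python3 - <<'E'
from h import *
d=arm.snapshot("top");np.save("top.npy",d,allow_pickle=True);crop(d,"topc",180,320,150,290,4)
d=arm.snapshot("side");np.save("side.npy",d,allow_pickle=True);crop(d,"sidec",170,320,160,290,5)
E
```

```text
(no output)
```

View pics/topc.png

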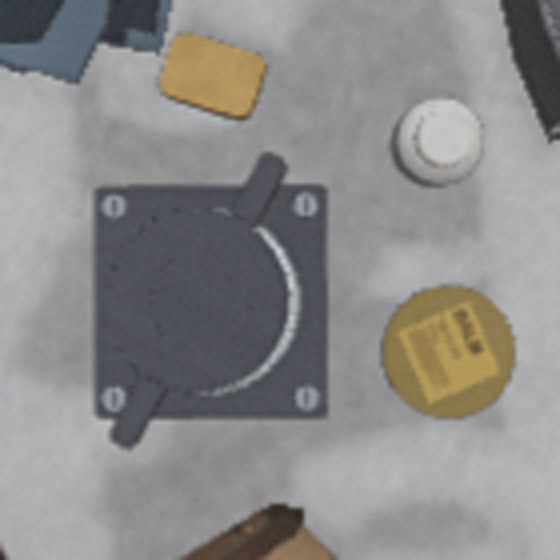

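View pics/sidec.png

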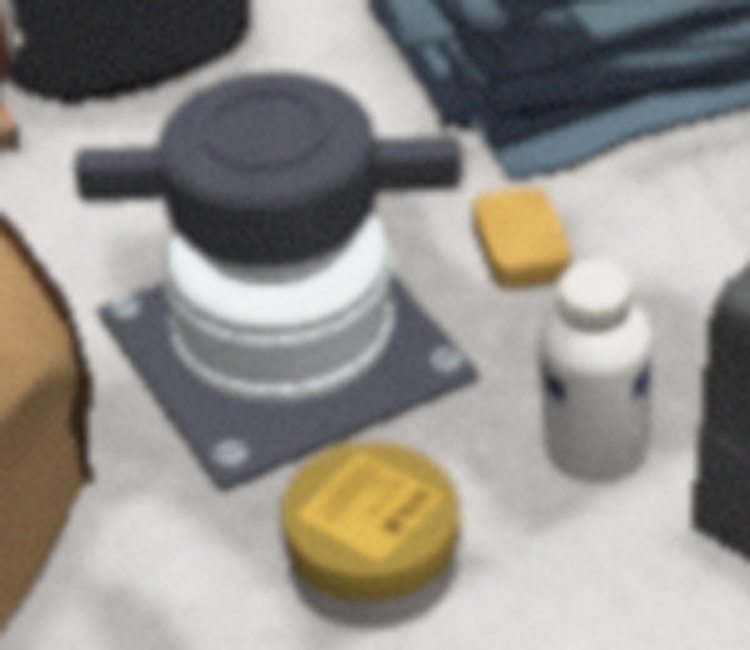

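In the top crop: plate corners at (96,185),(327,185),(327,418),(96,418); ear tip ends near (274,157) and (121,443).

```bash
python3 - <<'E'
from h import *
d=np.load("top.npy",allow_pickle=True).item()
f=lambda p:np.array(p)/4+[180,150]-.375
c=ray(d,f([(96,185),(327,185),(327,418),(96,418)]),.008);print("plate",c.round(4),c.mean(0))
e=ray(d,f([(274,156),(121,444)]),.112);v=e[0]-e[1];print("ears",e.round(4),e.mean(0).round(4),np.linalg.norm(v),np.degrees(np.arctan2(v[1],v[0])))
print("bottle",ray(d,f([(440,137)]),.095),"tin",ray(d,f([(448,350)]),.034),"wax",ray(d,f([(213,75)]),.02),"bag",ray(d,f([(290,508)]),.1), "bench",ray(d,f([(290,508)]),.0))
d=np.load("side.npy",allow_pickle=True).item()
g=lambda p:np.array(p)/5+[170,160]-.4
print("side plate corners",ray(d,g([(99,312),(225,490),(478,378)]),.008))
print("side eartips mid",ray(d,g([(78,163),(460,152)]),.112))
print("lidtop",ray(d,g([(267,128)]),.1215))
for n in("top",):
    d=np.load("top.npy",allow_pickle=True).item();print("cam",-np.array(d["R"]).T@d["t"])
E
```

```text
plate [[ 0.5145 -0.2411  0.008 ]
 [ 0.5142 -0.3643  0.008 ]
 [ 0.3908 -0.364   0.008 ]
 [ 0.3908 -0.2417  0.008 ]] [ 0.45254797 -0.30276776  0.008     ]
ears [[ 0.5205 -0.3384  0.112 ]
 [ 0.3847 -0.2663  0.112 ]] [ 0.4526 -0.3023  0.112 ] 0.15376515048350933 -27.976760069877916
bottle [[ 0.53101816 -0.4183615   0.095     ]] tin [[ 0.42703681 -0.42613307  0.034     ]] wax [[ 0.57174189 -0.30416624  0.02      ]] bag [[ 0.35353284 -0.34559087  0.1       ]] bench [[ 3.42646207e-01 -3.44273737e-01  1.11022302e-16]]
side plate corners [[ 0.39032971 -0.2462071   0.008     ]
 [ 0.39108755 -0.36869221  0.008     ]
 [ 0.51004523 -0.36784787  0.008     ]]
side eartips mid [[ 0.38375911 -0.27124057  0.112     ]
 [ 0.51592959 -0.34565965  0.112     ]]
lidtop [[ 0.45299373 -0.30239067  0.1215    ]]
cam [ 0.44587729 -0.35676326  0.94823694]
```

```bash
cat >> h.py <<'E'
from scipy.spatial.transform import Rotation as Ro
AX=np.array([.4525,-.3035])
def plan(pos,yang,n=8,mm=40,tr=.12,g=1):
    """print rows toward TCP pos with tool down, tool y at yang deg (unwrapped turn shortest unless |.|)"""
    s=arm.sense();q=s["orientation"];R=Ro.from_quat(np.r_[q[1:],q[0]]);p=np.array(s["tcp_pos"])
    a=np.radians(yang);y=np.array([np.cos(a),np.sin(a),0]);z=np.array([0,0,-1.]);T=Ro.from_matrix(np.c_[np.cross(y,z),y,z])
    print("t",round(s["time"],2),"pos",p.round(4),"yang",np.degrees(np.arctan2(*R.as_matrix()[1::-1,1])).round(1),"F",s["force"].round(1),"q",np.round(s["q"],2),"open",round(s["opening"],4))
    rows=[]
    for i in range(n):
        d=np.array(pos)-p;rv=(R.inv()*T).as_rotvec()
        L=np.abs(d).max()*1000; k=min(1,mm/max(np.linalg.norm(d)*1000,1e-9)); kr=min(1,tr/max(np.linalg.norm(rv),1e-9))
        if np.linalg.norm(d)<.0005 and np.linalg.norm(rv)<.005:break
        sh=np.round(R.inv().apply(d*k)*1000,1);w=np.round(rv*kr,3)
        rows.append([float(v) for v in sh]+[float(v) for v in w]+[g])
        p=p+R.apply(sh/1000);R=R*Ro.from_rotvec(w)
    print(rows)
def polar(phi,r,z,off=-90,lead=0,**k):
    f=np.radians(phi);plan([AX[0]+r*np.cos(f),AX[1]+r*np.sin(f),z],phi+off,**k)
E
python3 -c "
from h import *
plan([.20,.55,.36],73.9)"
```

```text
t 0.25 pos [0.1801 0.6243 0.2307] yang 73.9 F [-0.7 -0.7 -1.1] q [ 1.21  0.12  1.65 -0.    1.37 -0.08] open 0.0857
[[-10.6, -17.5, -34.4, -0.001, -0.0, 0.0, 1], [-10.5, -17.5, -34.4, -0.0, -0.0, 0.0, 1], [-10.6, -17.5, -34.4, -0.0, -0.0, 0.0, 1], [-8.0, -13.4, -26.1, -0.0, -0.0, 0.0, 1]]
```

```bash
python3 -m handwheel '[[-5,-10,-35,0,0,0,1],[-10,-18,-35,0,0,0,1],[-10,-18,-35,0,0,0,1],[-10,-18,-30,0,0,0,1]]'; python3 -c "
from h import *
plan([.509,-.3335,.25],0)"
```

```text
time: 0.58
tcp_pos: [0.1939, 0.5497, 0.3565]
orientation: [-0.003, 0.138, 0.99, -0.012]
force: [0.4, 0.2, 0.7]
opening: 0.0853
t 0.58 pos [0.1939 0.5497 0.3565] yang 74.1 F [0.4 0.2 0.7] q [ 1.14 -0.06  1.63 -0.    1.6  -0.15] open 0.0853
[[-23.1, -32.2, 5.2, -0.002, 0.001, 0.12, 1], [-26.8, -29.2, 5.2, -0.002, 0.001, 0.12, 1], [-30.1, -25.8, 5.1, -0.002, 0.001, 0.12, 1], [-33.0, -22.0, 5.0, -0.002, 0.001, 0.12, 1], [-35.4, -17.9, 4.9, -0.002, 0.001, 0.12, 1], [-37.3, -13.6, 4.9, -0.002, 0.002, 0.12, 1], [-38.7, -9.0, 4.8, -0.002, 0.001, 0.12, 1], [-39.5, -4.4, 4.7, -0.002, 0.002, 0.12, 1]]
```

```bash
python3 -m handwheel '[[-23,-32,2,0,0,0.12,1],[-27,-29,2,0,0,0.12,1],[-30,-26,2,0,0,0.12,1],[-33,-22,2,0,0,0.12,1],[-35,-18,2,0,0,0.12,1],[-37,-13.6,2,0,0,0.12,1],[-38.5,-9,2,0,0,0.12,1],[-39.5,-4.4,2,0,0,0.12,1]]'; python3 -c "
from h import *
plan([.509,-.3335,.28],-60)"
```

```text
time: 1.25
tcp_pos: [0.2979, 0.2428, 0.355]
orientation: [0.003, 0.593, 0.805, -0.001]
force: [1.3, 0.2, 0.0]
opening: 0.0853
t 1.25 pos [0.2979 0.2428 0.355 ] yang 17.2 F [1.3 0.2 0. ] q [ 0.55 -0.54  2.01 -0.01  1.67  0.25] open 0.0853
[[-39.6, 2.0, 5.1, 0.0, 0.0, 0.12, 1], [-39.1, 6.7, 5.1, 0.0, 0.0, 0.12, 1], [-38.0, 11.4, 5.1, 0.001, 0.0, 0.12, 1], [-36.4, 15.8, 5.0, 0.001, 0.0, 0.12, 1], [-34.2, 20.1, 5.0, 0.0, 0.0, 0.12, 1], [-31.6, 24.0, 5.0, 0.001, 0.0, 0.12, 1], [-28.5, 27.7, 5.0, 0.001, 0.001, 0.12, 1], [-25.0, 30.9, 5.0, 0.0, 0.001, 0.12, 1]]
```

```bash
python3 -m handwheel '[[-39.6,2,5,0,0,0.12,1],[-39,7,5,0,0,0.12,1],[-38,11.4,5,0,0,0.12,1],[-36.4,16,5,0,0,0.12,1],[-34,20,5,0,0,0.12,1],[-31.6,24,5,0,0,0.12,1],[-28.5,27.7,5,0,0,0.12,1],[-25,31,5,0,0,0.12,1]]'; python3 -c "
from h import *
plan([.509,-.3335,.25],-118)"
```

```text
time: 1.92
tcp_pos: [0.4017, -0.0716, 0.3182]
orientation: [0.005, 0.907, 0.421, 0.007]
force: [1.4, 1.3, 1.4]
opening: 0.0852
t 1.92 pos [ 0.4017 -0.0716  0.3182] yang -40.2 F [1.4 1.3 1.4] q [-0.31 -0.49  2.04  0.    1.58  0.39] open 0.0852
[[-18.1, 34.3, 9.7, 0.001, -0.002, 0.12, 1], [-13.8, 36.3, 9.7, 0.001, -0.001, 0.12, 1], [-9.3, 37.7, 9.7, 0.001, -0.001, 0.12, 1], [-4.8, 38.5, 9.7, 0.0, -0.001, 0.12, 1], [-0.1, 38.8, 9.7, 0.0, -0.002, 0.12, 1], [4.6, 38.6, 9.6, 0.001, -0.002, 0.12, 1], [9.1, 37.7, 9.6, 0.0, -0.001, 0.12, 1], [3.8, 10.1, 2.7, 0.001, -0.002, 0.12, 1]]
```

```bash
python3 -m handwheel '[[-18,34,9,0,0,0.12,1],[-14,36,9,0,0,0.12,1],[-9.3,37.7,9,0,0,0.12,1],[-4.8,38.5,9,0,0,0.12,1],[0,38.8,9,0,0,0.12,1],[4.6,38.6,9,0,0,0.12,1],[9,37.7,9,0,0,0.12,1],[3.8,10,3,0,0,0.12,1]]'; python3 -c "
from h import *
polar(-28,.064,.2)"
```

```text
time: 2.58
tcp_pos: [0.5053, -0.353, 0.252]
orientation: [0.002, 0.998, -0.066, 0.011]
force: [-1.1, 0.1, -0.6]
opening: 0.0852
t 2.58 pos [ 0.5053 -0.353   0.252 ] yang -97.6 F [-1.1  0.1 -0.6] q [-0.7   0.03  1.72  0.01  1.38  1.  ] open 0.0852
[[0.0, -14.3, 37.4, -0.001, -0.007, 0.12, 1], [-0.5, -5.5, 14.6, -0.001, -0.007, 0.12, 1], [-0.0, -0.0, -0.0, -0.0, -0.007, 0.116, 1]]
```

```bash
python3 -m handwheel '[[0,-14,25,0,0,0.12,1],[-0.5,-5.5,15,0,-0.007,0.12,1],[0,0,0,0,-0.007,0.116,1],[0,0,0,0,0,0,1]]'; python3 -c "
from h import *
polar(-28,.064,.088)
d=arm.snapshot('wrist');cv2.imwrite('pics/w1.png',d['image'][:,:,::-1])"
```

```text
time: 2.92
tcp_pos: [0.5087, -0.3386, 0.207]
orientation: [-0.002, 0.968, -0.25, 0.002]
force: [-0.5, 0.9, 0.0]
opening: 0.0855
t 2.92 pos [ 0.5087 -0.3386  0.207 ] yang -119.0 F [-0.5  0.9  0. ] q [-0.68  0.05  1.77  0.01  1.32  1.4 ] open 0.0855
[[-0.8, -1.4, 40.0, -0.005, -0.002, -0.017, 1], [-0.7, -1.6, 40.0, 0.0, -0.0, -0.0, 1], [-0.7, -1.5, 39.0, 0.0, -0.0, -0.0, 1]]
```

View pics/w1.png

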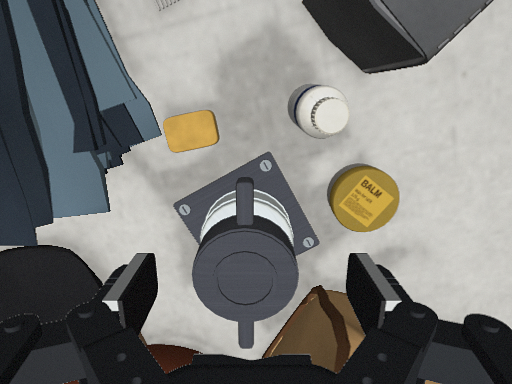

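Wrist view: the outer ear spans (245,178)-(245,225), between the fingers. The tin, bottle and block are clear. I'll check the ear with the wrist calibration, then descend.

```bash
python3 - <<'E'
from h import *
d=arm.snapshot("wrist")
e=ray(d,[(245,179),(246,347)],.112);v=e[0]-e[1];print(e.round(4),np.degrees(np.arctan2(v[1],v[0])),e.mean(0))
E
python3 -m handwheel '[[-0.8,-1.4,35,0,0,-0.017,1],[-0.7,-1.6,25,0,0,0,1],[-0.7,-1.5,15,0,0,0,1],[0,0,0,0,0,0,1]]'; python3 -c "
from h import *
polar(-28,.064,.085)
d=arm.snapshot('wrist');cv2.imwrite('pics/w2.png',d['image'][:,:,::-1])"
```

```text
[[ 0.5247 -0.34    0.112 ]
 [ 0.3889 -0.2654  0.112 ]] -28.75314272428268 [ 0.45680325 -0.30269772  0.112     ]
time: 3.35
tcp_pos: [0.5124, -0.3357, 0.137]
orientation: [0.001, 0.972, -0.234, 0.008]
force: [-0.7, -0.5, -1.1]
opening: 0.0854
t 3.35 pos [ 0.5124 -0.3357  0.137 ] yang -117.0 F [-0.7 -0.5 -1.1] q [-0.67  0.11  1.83  0.01  1.19  1.37] open 0.0854
[[-3.7, -0.3, 39.8, -0.002, -0.016, 0.017, 1], [-0.9, -0.1, 12.1, 0.0, -0.0, 0.0, 1]]
```

View pics/w2.png

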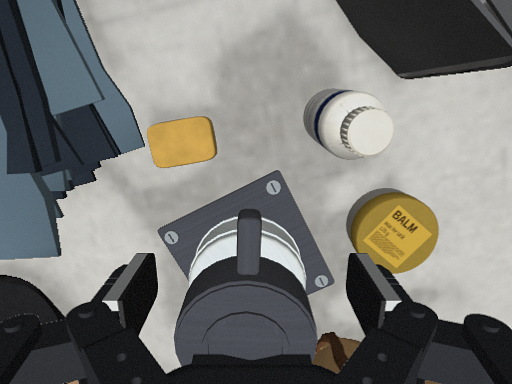

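The ear (column 249) is centred between the fingers (midline about 252). Continuing down.

```bash
python3 -m handwheel '[[-3,0,25,0,-0.016,0.017,1],[-1,0,20,0,0,0,1],[0,0,7,0,0,0,1],[0,0,0,0,0,0,0.3],[0,0,0,0,0,0,0.3],[0,0,0,0,0,0,0.3],[0,0,0,0,0,0,0.3]]'; python3 -c "
from h import *
polar(-28,.064,.083)
d=arm.snapshot('wrist');cv2.imwrite('pics/w3.png',d['image'][:,:,::-1])
d=arm.snapshot('side');crop(d,'s3',150,320,100,290,4)"
```

```text
time: 3.98
tcp_pos: [0.5169, -0.3405, 0.1005]
orientation: [0.004, 0.971, -0.239, 0.012]
force: [-0.5, -0.3, 0.6]
opening: 0.0388
t 3.98 pos [ 0.5169 -0.3405  0.1005] yang -117.7 F [-0.5 -0.3  0.6] q [-0.67  0.16  1.84  0.    1.12  1.38] open 0.0388
[[-10.7, -2.6, 17.3, 0.003, -0.024, 0.006, 1]]
```

View pics/w3.png

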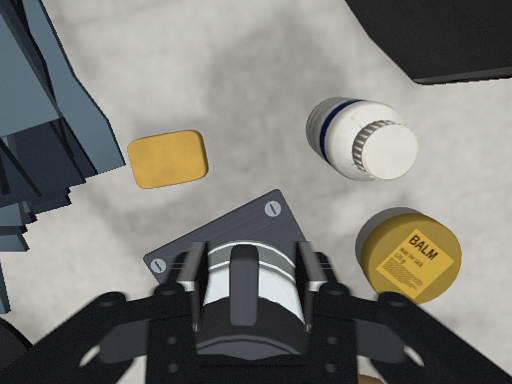

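View pics/s3.png

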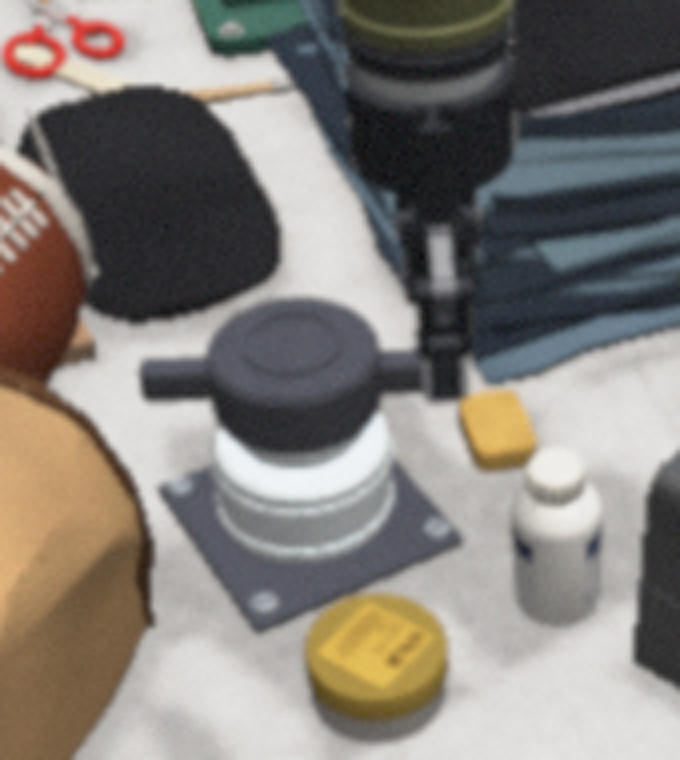

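The fingers straddle the outer end of the ear (ear column 244, fingers 208/297). Still about 10 mm too far out and 17 mm high, so I'll correct in small steps.

```bash
python3 -m handwheel '[[-4,-1,10,0,-0.012,0,0.25],[-4,-1,7,0,-0.012,0.006,0.25],[-2,-1,3,0,0,0,0.25]]'; python3 -c "
from h import *
polar(-28,.066,.082)"
```

```text
time: 4.33
tcp_pos: [0.5107, -0.3342, 0.0816]
orientation: [0.002, 0.97, -0.242, 0.001]
force: [0.5, 0.3, -0.8]
opening: 0.0213
t 4.33 pos [ 0.5107 -0.3342  0.0816] yang -118.0 F [ 0.5  0.3 -0.8] q [-0.67  0.17  1.86 -0.    1.1   1.4 ] open 0.0213
[[0.2, 0.2, -0.4, 0.004, -0.003, -0.001, 1]]
```

```bash
python3 -m handwheel '[[-0.1,-4,0,0,0,-0.055,0.25],[-0.1,-4,0,0,0,-0.055,0.25],[-0.1,-4,0,0,0,-0.055,0.25],[-0.1,-4,0,0,0,-0.055,0.25]]'; cat >> h.py <<'E'
def st(r=.066,z=.082):
    s=arm.sense();p=s["tcp_pos"];v=p[:2]-AX;ph=np.degrees(np.arctan2(v[1],v[0]))
    q=s["orientation"];M=Ro.from_quat(np.r_[q[1:],q[0]]).as_matrix()
    u=v/np.linalg.norm(v);t=np.array([-u[1],u[0]]);F=s["force"]
    print("t %.2f phi %.1f r %.1f z %.1f yaw-phi %.1f Frad %.1f Ftan %.1f Fz %.1f Tz %.2f open %.1f tilt %s q6 %.2f"%(s["time"],ph,np.linalg.norm(v)*1e3,p[2]*1e3,(np.degrees(np.arctan2(M[1,0],M[0,0]))-ph+180)%360-180,F[:2]@u,F[:2]@t,F[2],s["wrist_torque"][2],s["opening"]*1e3,M[:2,2].round(3),s["q"][5]))
E
python3 -c "
from h import *
st()"
```

```text
time: 4.67
tcp_pos: [0.514, -0.3183, 0.0775]
orientation: [0.002, 0.991, -0.13, -0.002]
force: [-0.6, -0.1, 1.2]
opening: 0.0214
t 4.67 phi -13.5 r 63.3 z 77.5 yaw-phi -1.5 Frad -0.5 Ftan -0.2 Fz 1.2 Tz 0.05 open 21.4 tilt [-0.005 -0.003] q6 1.19
```

```bash
python3 -m handwheel '[[0.8,-3.5,-2,0,0,-0.055,0.25],[0.6,-3.5,-2,0,0,-0.055,0.25],[0.5,-3.5,-1.5,0,0,-0.055,0.25],[0.5,-3.5,-1,0,0,-0.055,0.25]]';python3 -c "
from h import *
st()
d=arm.snapshot('side');crop(d,'s4',150,320,100,290,4)
d=arm.snapshot('top');crop(d,'t4',180,320,150,290,4)"
```

```text
time: 5.0
tcp_pos: [0.5161, -0.3035, 0.0799]
orientation: [0.001, 1.0, -0.015, -0.006]
force: [-0.4, -2.2, -0.6]
opening: 0.0216
t 5.00 phi 0.0 r 63.6 z 79.9 yaw-phi -1.7 Frad -0.4 Ftan -2.2 Fz -0.6 Tz 0.01 open 21.6 tilt [-0.012 -0.002] q6 0.99
```

View pics/s4.png

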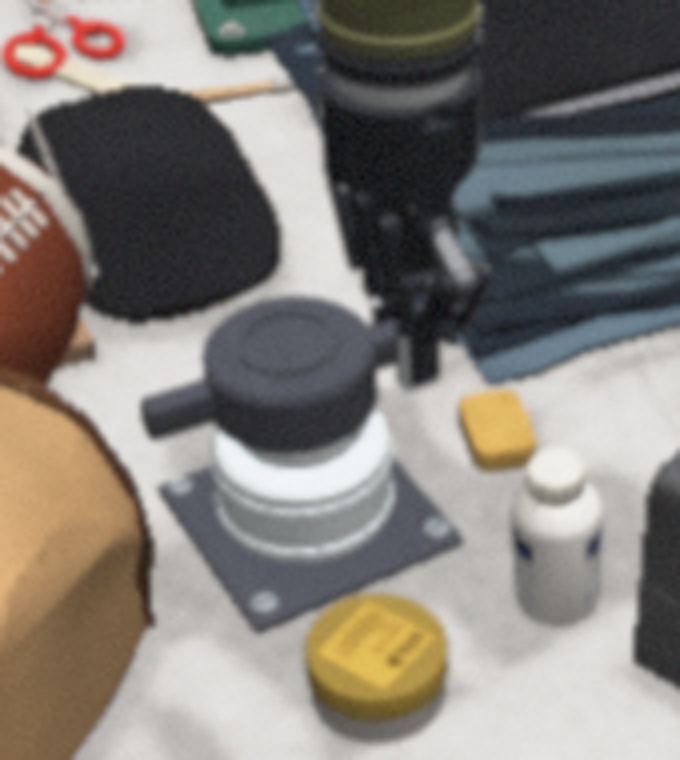

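View pics/t4.png

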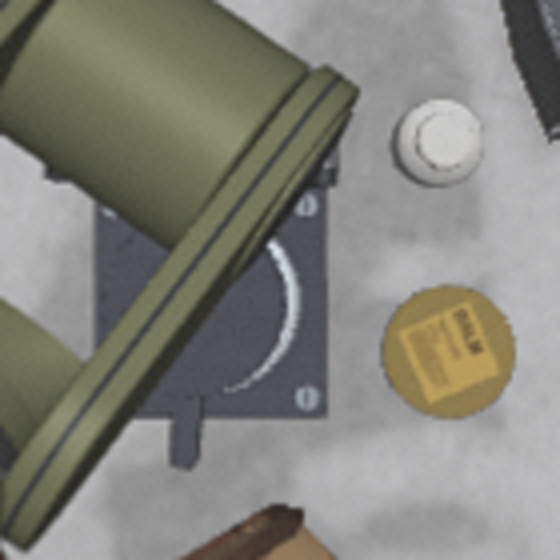

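The lid turned about 22 degrees (near ear now at top-crop (186,465)). Its top edge in the side crop is at row 297 as before, so it hasn't dropped. Continuing.

```bash
python3 -m handwheel '[[0.8,-3.5,-1.5,0,0.004,-0.055,0.25],[0.5,-3.5,-1,0,0.004,-0.055,0.25],[0.5,-3.5,-1,0,0.004,-0.055,0.25]]';python3 -c "
from h import *
st()
d=arm.snapshot('side');crop(d,'s5',150,320,100,290,4)"
```

```text
time: 5.35
tcp_pos: [0.5164, -0.2925, 0.0813]
orientation: [-0.0, 0.998, 0.067, -0.001]
force: [0.1, -0.7, -1.2]
opening: 0.0212
t 5.35 phi 9.8 r 64.8 z 81.3 yaw-phi -2.1 Frad -0.0 Ftan -0.7 Fz -1.2 Tz -0.04 open 21.2 tilt [-0.003 -0.   ] q6 0.83
```

View pics/s5.png

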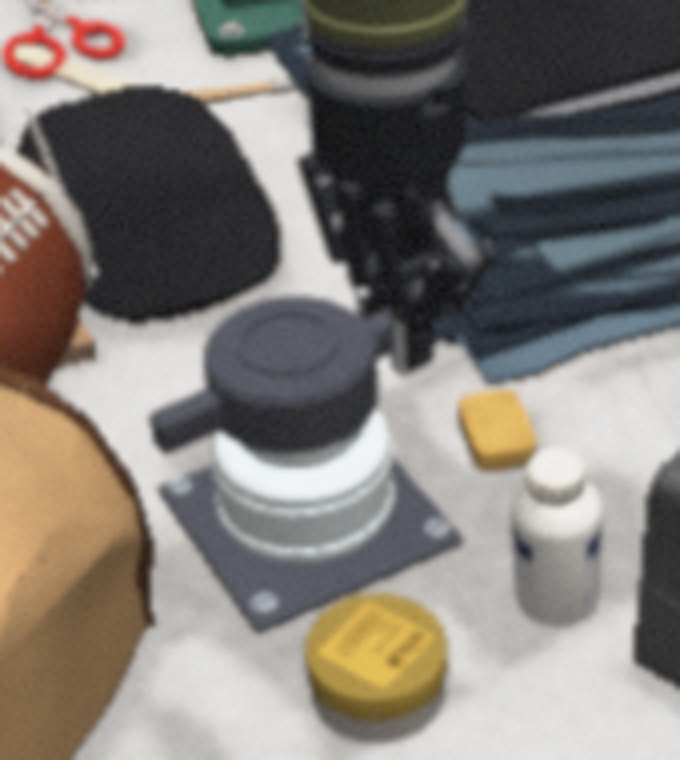

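Lid top edge still at row 297, so no drop. Continuing.

```bash
python3 -m handwheel '[[0.6,-3.5,-1,0,0,-0.055,0.25],[0.5,-3.5,-1,0,0,-0.055,0.25],[0.5,-3.5,-1,0,0,-0.055,0.25]]';python3 -c "
from h import *
st()"; python3 -m handwheel '[[0.6,-3.5,-1,0,0,-0.055,0.25],[0.5,-3.5,-1,0,0,-0.055,0.25],[0.5,-3.5,-1,0,0,-0.055,0.25]]';python3 -c "
from h import *
st()
d=arm.snapshot('side');crop(d,'s6',150,320,100,290,4)"
```

```text
time: 5.65
tcp_pos: [0.5147, -0.2816, 0.0827]
orientation: [-0.001, 0.989, 0.149, -0.002]
force: [-0.1, -1.1, -1.4]
opening: 0.0214
t 5.65 phi 19.4 r 65.9 z 82.7 yaw-phi -2.2 Frad -0.5 Ftan -1.0 Fz -1.4 Tz 0.00 open 21.4 tilt [-0.005  0.   ] q6 0.68
time: 5.9
tcp_pos: [0.5116, -0.2717, 0.0844]
orientation: [-0.001, 0.973, 0.23, -0.003]
force: [-0.8, -2.5, -0.8]
opening: 0.0212
t 5.90 phi 28.2 r 67.1 z 84.4 yaw-phi -1.6 Frad -1.8 Ftan -1.8 Fz -0.8 Tz 0.01 open 21.2 tilt [-0.007 -0.   ] q6 0.53
```

View pics/s6.png

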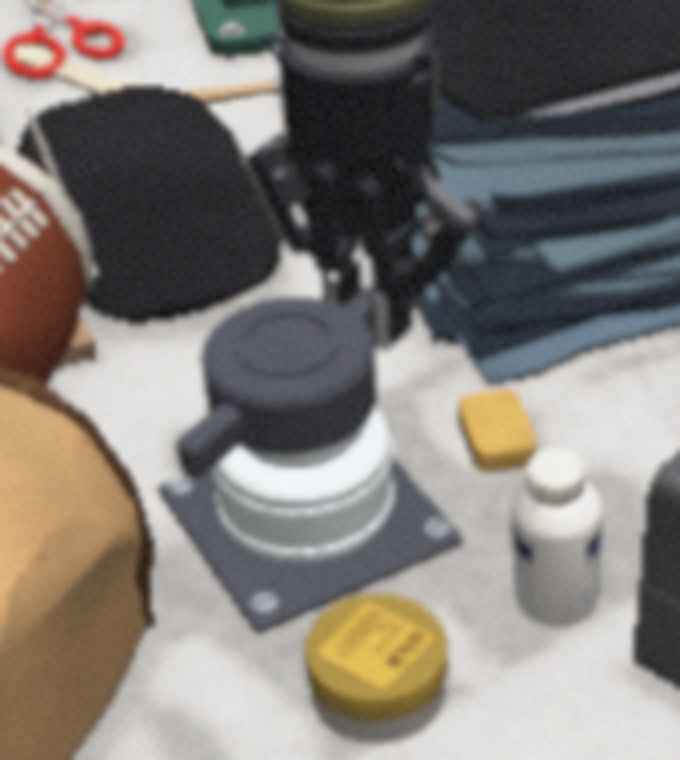

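Still no drop (top edge at row 297; near ear now at (205,440)). Continuing, and reducing the z and r corrections.

```bash
python3 -m handwheel '[[0,-3.5,0,0,0,-0.055,0.25],[0,-3.5,-0.5,0,0,-0.055,0.25],[0,-3.5,-0.5,0,0,-0.055,0.25]]';python3 -c "
from h import *
st()"; python3 -m handwheel '[[0,-3.5,-0.5,0,0,-0.055,0.25],[0,-3.5,-0.5,0,0,-0.055,0.25]]';python3 -c "
from h import *
st()
d=arm.snapshot('side');crop(d,'s7',150,320,100,290,4)"
```

```text
time: 6.2
tcp_pos: [0.5063, -0.2631, 0.0849]
orientation: [-0.0, 0.951, 0.309, -0.003]
force: [0.5, -0.9, -0.8]
opening: 0.0213
t 6.20 phi 36.9 r 67.3 z 84.9 yaw-phi -0.9 Frad -0.2 Ftan -1.0 Fz -0.8 Tz -0.03 open 21.3 tilt [-0.006 -0.001] q6 0.37
time: 6.37
tcp_pos: [0.5021, -0.258, 0.0856]
orientation: [-0.0, 0.933, 0.36, -0.003]
force: [0.2, 0.0, -0.8]
opening: 0.0215
t 6.37 phi 42.5 r 67.3 z 85.6 yaw-phi -0.3 Frad 0.2 Ftan -0.1 Fz -0.8 Tz -0.06 open 21.5 tilt [-0.006 -0.002] q6 0.27
```

View pics/s7.png

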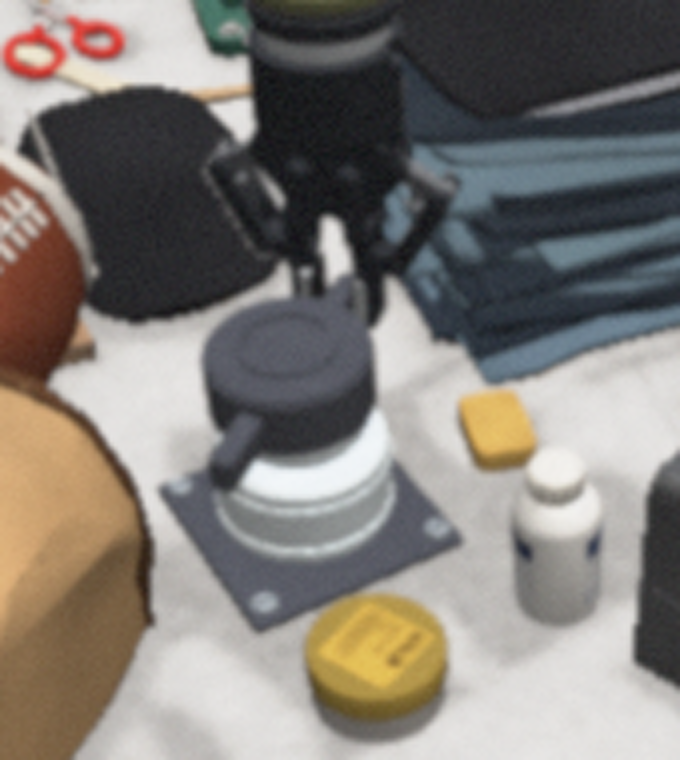

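No drop yet (top edge row 297). Continuing.

```bash
python3 -m handwheel '[[-0.5,-3.5,1,0,0,-0.055,0.25],[0,-3.5,0.5,0,0,-0.055,0.25]]';python3 -c "
from h import *
st()"; python3 -m handwheel '[[-0.5,-3.5,0.5,0,0,-0.055,0.25],[0,-3.5,0.5,0,0,-0.055,0.25]]';python3 -c "
from h import *
st()
d=arm.snapshot('side');crop(d,'s8',150,320,100,290,4)"
```

```text
time: 6.58
tcp_pos: [0.4972, -0.2535, 0.0842]
orientation: [0.0, 0.912, 0.41, -0.003]
force: [0.9, -0.6, -0.0]
opening: 0.0213
t 6.58 phi 48.2 r 67.1 z 84.2 yaw-phi 0.2 Frad 0.1 Ftan -1.1 Fz -0.0 Tz -0.02 open 21.3 tilt [-0.005 -0.002] q6 0.16
time: 6.75
tcp_pos: [0.4923, -0.2499, 0.0833]
orientation: [0.001, 0.889, 0.458, -0.002]
force: [1.2, -1.1, -0.9]
opening: 0.0215
t 6.75 phi 53.4 r 66.8 z 83.3 yaw-phi 1.1 Frad -0.2 Ftan -1.6 Fz -0.9 Tz -0.05 open 21.5 tilt [-0.002 -0.003] q6 0.06
```

View pics/s8.png

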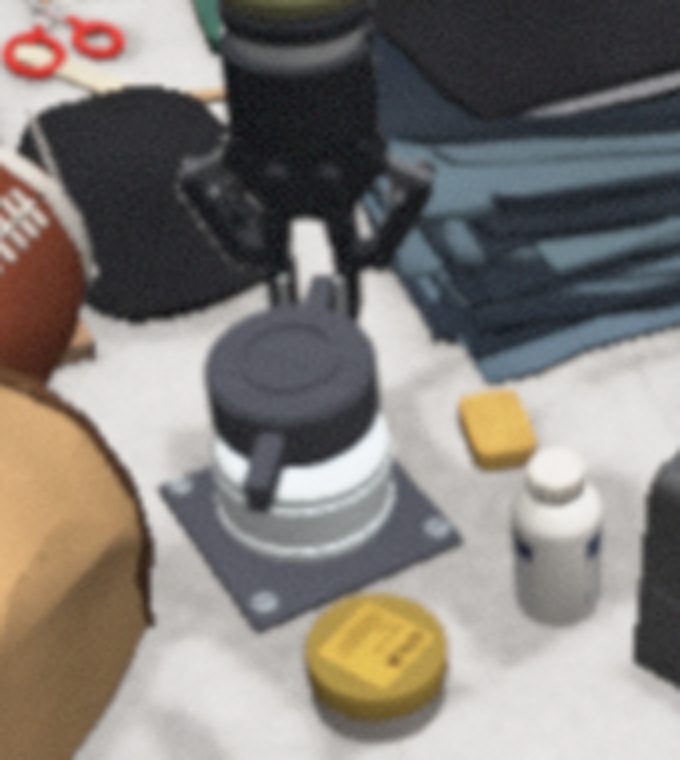

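The lid has dropped: the ring centre moved from row 352 to 362 and the top edge from 297 to about 308, against about 10 px expected for 7.5 mm. I'll nudge gently toward the stop to confirm.

```bash
python3 -m handwheel '[[-0.3,-2,0.5,0,0,-0.03,0.25],[-0.2,-2,0.5,0,0,-0.03,0.25]]';python3 -c "
from h import *
st()"; python3 -m handwheel '[[-0.3,-2,0.5,0,0,-0.03,0.25]]';python3 -c "
from h import *
st()
d=arm.snapshot('side');crop(d,'s9',150,320,100,290,4)"
```

```text
time: 6.97
tcp_pos: [0.4917, -0.2499, 0.0835]
orientation: [0.005, 0.876, 0.483, 0.001]
force: [6.3, -3.2, -4.3]
opening: 0.0211
t 6.97 phi 53.8 r 66.4 z 83.5 yaw-phi 3.9 Frad 1.2 Ftan -7.0 Fz -4.3 Tz -0.04 open 21.1 tilt [ 0.007 -0.008] q6 -0.00
time: 7.05
tcp_pos: [0.4918, -0.2504, 0.0837]
orientation: [0.008, 0.869, 0.494, 0.002]
force: [6.9, -3.9, -3.2]
opening: 0.0211
t 7.05 phi 53.5 r 66.1 z 83.7 yaw-phi 5.8 Frad 1.0 Ftan -7.9 Fz -3.2 Tz -0.01 open 21.1 tilt [ 0.012 -0.011] q6 -0.03
```

View pics/s9.png

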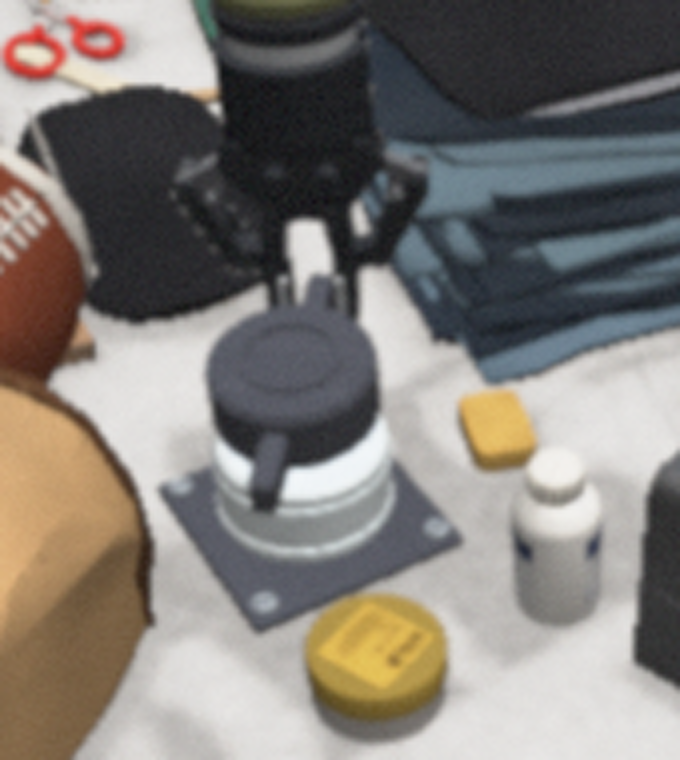

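The stop is confirmed at about 8 N, with the ear at about +50°. Now forward (clockwise), lowering a little to follow the thread.

```bash
python3 -m handwheel '[[0,3.5,1,0,0,0.08,0.25],[0,3.5,1,0,0,0.07,0.25],[0,3.5,1,0,0,0.055,0.25],[0,3.5,1,0,0,0.055,0.25]]';python3 -c "
from h import *
st()"; python3 -m handwheel '[[0,3.5,1,0,0,0.055,0.25],[0,3.5,0.5,0,0,0.055,0.25],[0,3.5,0.5,0,0,0.055,0.25]]';python3 -c "
from h import *
st()"
```

```text
time: 7.43
tcp_pos: [0.5031, -0.2592, 0.0799]
orientation: [0.006, 0.931, 0.365, 0.003]
force: [-1.3, 0.7, 1.3]
opening: 0.0216
t 7.43 phi 41.2 r 67.3 z 79.9 yaw-phi 1.6 Frad -0.5 Ftan 1.4 Fz 1.3 Tz -0.01 open 21.6 tilt [ 0.011 -0.009] q6 0.26
time: 7.68
tcp_pos: [0.5091, -0.267, 0.077]
orientation: [0.004, 0.961, 0.276, 0.002]
force: [-0.4, -0.0, 1.2]
opening: 0.0212
t 7.68 phi 32.9 r 67.3 z 77.0 yaw-phi -0.8 Frad -0.4 Ftan 0.2 Fz 1.2 Tz 0.03 open 21.2 tilt [ 0.007 -0.006] q6 0.44
```

```bash
python3 -m handwheel '[[-0.3,3.8,-0.5,0,0,0.05,0.25],[-0.3,3.8,-0.5,0,0,0.05,0.25],[-0.3,3.8,-0.5,0,0,0.05,0.25],[-0.3,3.8,-0.5,0,0,0.05,0.25]]';python3 -c "
from h import *
st()"; python3 -m handwheel '[[-0.3,3.8,-0.5,0,0,0.055,0.25],[-0.3,3.8,-0.5,0,0,0.055,0.25],[-0.3,3.8,-0.5,0,0,0.055,0.25]]';python3 -c "
from h import *
st()"
```

```text
time: 8.02
tcp_pos: [0.5141, -0.2792, 0.0768]
orientation: [-0.001, 0.986, 0.165, 0.001]
force: [-0.4, 1.8, -1.0]
opening: 0.0216
t 8.02 phi 21.5 r 66.2 z 76.8 yaw-phi -2.6 Frad 0.3 Ftan 1.8 Fz -1.0 Tz 0.02 open 21.6 tilt [0.001 0.002] q6 0.65
time: 8.27
tcp_pos: [0.5158, -0.2894, 0.0765]
orientation: [-0.004, 0.997, 0.072, -0.001]
force: [-0.6, 1.3, -1.3]
opening: 0.0215
t 8.27 phi 12.6 r 64.9 z 76.5 yaw-phi -4.3 Frad -0.3 Ftan 1.4 Fz -1.3 Tz 0.05 open 21.5 tilt [-0.002  0.007] q6 0.82
```

```bash
python3 -m handwheel '[[0.5,3.8,-0.5,0,0,0.04,0.25],[0.3,3.8,-0.5,0,0,0.045,0.25],[0.3,3.8,-0.5,0,0,0.045,0.25],[0.3,3.8,-0.5,0,0,0.05,0.25]]';python3 -c "
from h import *
st()"; python3 -m handwheel '[[0.3,3.8,-0.5,0,0,0.05,0.25],[0.3,3.8,-0.5,0,0,0.05,0.25],[0.3,3.8,-0.5,0,0,0.05,0.25]]';python3 -c "
from h import *
st()
d=arm.snapshot('side');crop(d,'s10',150,320,100,290,4)"
```

```text
time: 8.6
tcp_pos: [0.517, -0.3029, 0.0756]
orientation: [-0.007, 0.999, -0.032, -0.004]
force: [-0.3, 1.6, -0.9]
opening: 0.0213
t 8.60 phi 0.5 r 64.5 z 75.6 yaw-phi -4.2 Frad -0.3 Ftan 1.6 Fz -0.9 Tz 0.03 open 21.3 tilt [-0.007  0.015] q6 1.01
time: 8.85
tcp_pos: [0.5159, -0.3135, 0.0751]
orientation: [-0.009, 0.993, -0.117, -0.006]
force: [0.8, 1.3, -0.1]
opening: 0.0214
t 8.85 phi -9.0 r 64.2 z 75.1 yaw-phi -4.5 Frad 0.6 Ftan 1.4 Fz -0.1 Tz 0.00 open 21.4 tilt [-0.01   0.019] q6 1.16
```

View pics/s10.png

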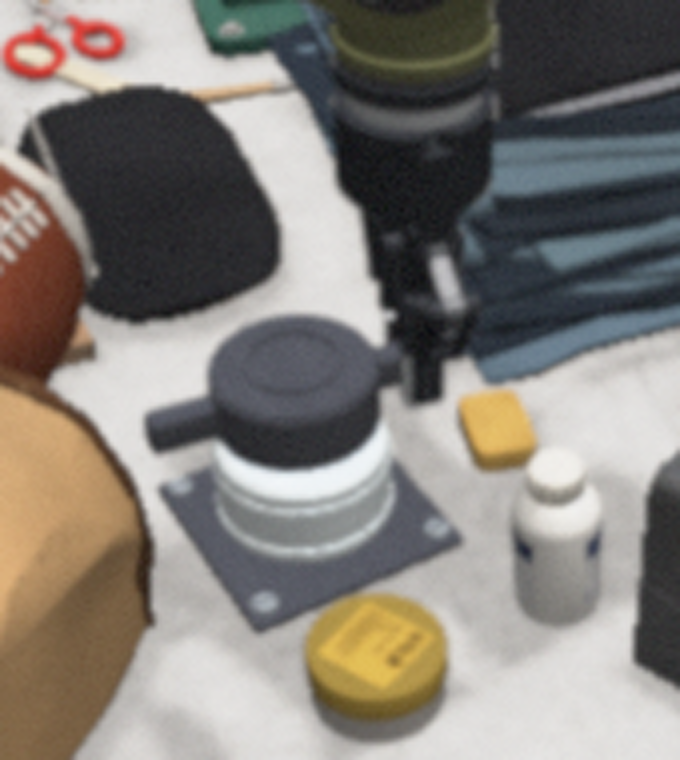

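The lid is sinking as it turns (top edge row 316, level), so the thread has caught. The tool tilt has drifted; I'll work out the correction.

```bash
python3 -c "
from h import *
polar(-13,.066,.076)"
```

```text
t 8.9 pos [ 0.5159 -0.3142  0.0752] yang -103.5 F [-0.5  0.1 -0.9] q [-0.64  0.18  1.87  0.01  1.12  1.16] open 0.0212
[[1.9, 3.8, -0.9, -0.016, 0.014, -0.009, 1]]
```

```bash
python3 -m handwheel '[[0.8,3.8,-0.5,-0.008,0.008,0.03,0.25],[0.5,3.8,-0.5,-0.008,0.007,0.03,0.25],[0.4,3.8,-0.5,-0.003,0.002,0.045,0.25],[0.4,3.8,-0.5,-0.003,0,0.05,0.25]]';python3 -c "
from h import *
st()"; python3 -m handwheel '[[0.4,3.8,-0.5,-0.003,0.002,0.05,0.25],[0.4,3.8,-0.5,-0.003,0.002,0.05,0.25]]';python3 -c "
from h import *
st()"; python3 -m handwheel '[[0.4,3.8,-0.5,-0.002,0.002,0.05,0.25],[0.4,3.8,-0.5,-0.002,0.002,0.05,0.25]]';python3 -c "
from h import *
st()"
```

```text
time: 9.23
tcp_pos: [0.5124, -0.3279, 0.0748]
orientation: [0.001, 0.979, -0.202, -0.002]
force: [-0.7, 2.3, -1.1]
opening: 0.0209
t 9.23 phi -22.2 r 64.7 z 74.8 yaw-phi -1.1 Frad -1.5 Ftan 1.8 Fz -1.1 Tz 0.03 open 20.9 tilt [-0.004 -0.002] q6 1.32
time: 9.4
tcp_pos: [0.5092, -0.3341, 0.0747]
orientation: [0.003, 0.967, -0.256, -0.002]
force: [-0.6, 2.1, -0.3]
opening: 0.0213
t 9.40 phi -28.4 r 64.5 z 74.7 yaw-phi -1.2 Frad -1.5 Ftan 1.6 Fz -0.3 Tz 0.00 open 21.3 tilt [-0.006 -0.006] q6 1.43
time: 9.57
tcp_pos: [0.5053, -0.34, 0.0745]
orientation: [0.005, 0.951, -0.308, -0.002]
force: [-0.3, 2.3, -0.4]
opening: 0.0213
t 9.57 phi -34.6 r 64.2 z 74.5 yaw-phi -1.3 Frad -1.5 Ftan 1.8 Fz -0.4 Tz -0.01 open 21.3 tilt [-0.007 -0.008] q6 1.53
```

```bash
python3 -m handwheel '[[0.6,3,-0.5,0.002,0,0.045,0.25],[0.5,3,-0.5,0.002,0,0.04,0.25]]';python3 -c "
from h import *
st()"; python3 -m handwheel '[[0.5,3,-0.5,0,0,0.04,0.25],[0.5,3,-0.5,0,0,0.04,0.25]]';python3 -c "
from h import *
st()"; python3 -m handwheel '[[0.5,2.5,-0.5,0,0,0.035,0.25],[0.5,2.5,-0.5,0,0,0.035,0.25]]';python3 -c "
from h import *
st()"
```

```text
time: 9.73
tcp_pos: [0.502, -0.3443, 0.0745]
orientation: [0.002, 0.936, -0.353, -0.003]
force: [0.6, 0.8, 0.3]
opening: 0.0212
t 9.73 phi -39.5 r 64.1 z 74.5 yaw-phi -1.8 Frad -0.1 Ftan 1.0 Fz 0.3 Tz -0.02 open 21.2 tilt [-0.006 -0.001] q6 1.61
time: 9.9
tcp_pos: [0.4981, -0.3485, 0.0744]
orientation: [0.001, 0.919, -0.394, -0.004]
force: [0.2, 0.9, 0.1]
opening: 0.0215
t 9.90 phi -44.6 r 64.1 z 74.4 yaw-phi -1.8 Frad -0.4 Ftan 0.8 Fz 0.1 Tz 0.04 open 21.5 tilt [-0.008  0.002] q6 1.68
time: 10.07
tcp_pos: [0.4947, -0.3518, 0.0744]
orientation: [-0.0, 0.903, -0.43, -0.005]
force: [0.8, 1.8, -0.2]
opening: 0.0214
t 10.07 phi -48.9 r 64.2 z 74.4 yaw-phi -2.0 Frad -0.8 Ftan 1.8 Fz -0.2 Tz 0.06 open 21.4 tilt [-0.009  0.005] q6 1.75
```

```bash
python3 -m handwheel '[[0.5,2.5,-0.5,0,0.003,0.03,0.25],[0.5,2.5,-0.5,0,0.003,0.03,0.25]]';python3 -c "
from h import *
st()"; python3 -m handwheel '[[0.5,2.5,-0.5,0,0.003,0.03,0.25],[0.5,2.5,-0.5,0,0.003,0.03,0.25]]';python3 -c "
from h import *
st()"; python3 -m handwheel '[[0.4,2,-0.5,0,0,0.03,0.25],[0.4,2,-0.5,0,0,0.03,0.25]]';python3 -c "
from h import *
st()"
```

```text
time: 10.23
tcp_pos: [0.4913, -0.355, 0.0745]
orientation: [0.0, 0.888, -0.46, -0.003]
force: [1.0, 1.0, -1.1]
opening: 0.0214
t 10.23 phi -53.0 r 64.5 z 74.5 yaw-phi -1.8 Frad -0.2 Ftan 1.4 Fz -1.1 Tz 0.02 open 21.4 tilt [-0.006  0.002] q6 1.81
time: 10.4
tcp_pos: [0.4894, -0.3566, 0.0748]
orientation: [-0.002, 0.872, -0.49, 0.0]
force: [9.3, 7.8, -2.4]
opening: 0.0214
t 10.40 phi -55.2 r 64.6 z 74.8 yaw-phi -3.5 Frad -1.1 Ftan 12.1 Fz -2.4 Tz 0.12 open 21.4 tilt [0.002 0.003] q6 1.87
time: 10.57
tcp_pos: [0.4897, -0.3554, 0.0748]
orientation: [-0.007, 0.854, -0.52, 0.001]
force: [8.6, 5.2, -2.8]
opening: 0.0213
t 10.57 phi -54.4 r 63.9 z 74.8 yaw-phi -8.3 Frad 0.8 Ftan 10.0 Fz -2.8 Tz 0.15 open 21.3 tilt [0.009 0.01 ] q6 1.93
```

A hard stop at 10–12 N after about 105° forward. Unload, open and look before lifting off.

```bash
python3 -m handwheel '[[0.5,-2,0,0,0,-0.06,0.3],[0.5,-1,0,0,0,-0.05,0.4],[0,0,0,0,0,0,0.6],[0,0,0,0,0,0,0.6],[0,0,0,0,0,0,0.6]]';python3 -c "
from h import *
st()
d=arm.snapshot('side');crop(d,'s11',150,320,100,290,4)
d=arm.snapshot('wrist');cv2.imwrite('pics/w11.png',d['image'][:,:,::-1])"
```

```text
time: 10.98
tcp_pos: [0.4935, -0.3535, 0.0739]
orientation: [-0.008, 0.88, -0.475, 0.001]
force: [-0.1, 0.1, 0.4]
opening: 0.0512
t 10.98 phi -50.7 r 64.7 z 73.9 yaw-phi -6.0 Frad -0.1 Ftan -0.0 Fz 0.4 Tz 0.02 open 51.2 tilt [0.008 0.013] q6 1.84
```

View pics/s11.png

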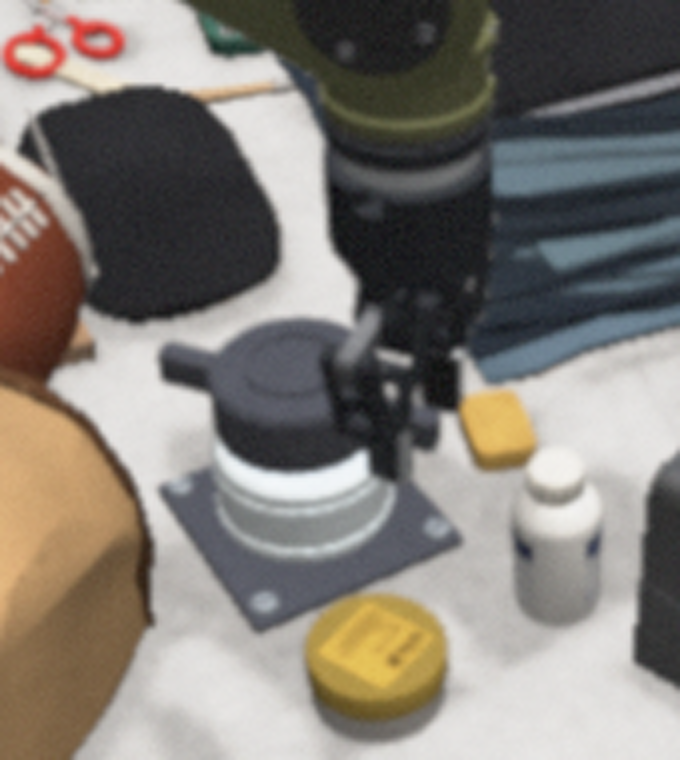

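View pics/w11.png

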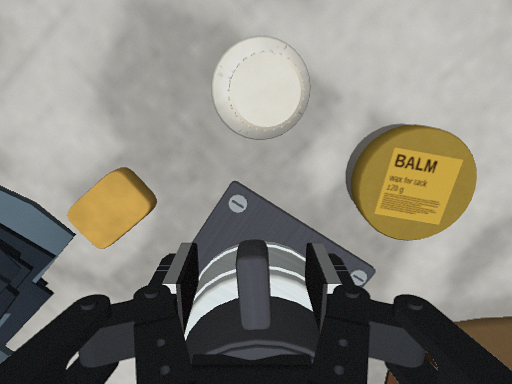

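The ear (column 254) is centred between the open fingers (192/312), clear on both sides. Rising straight up.

```bash
python3 -m handwheel '[[0,0,-10,0,0,0,0.6],[0,0,-15,0,0,0,0.6],[0,0,-20,0,0,0,0.6]]';python3 -c "
from h import *
st()";  python3 -m handwheel '[[0,0,-30,0,0,0,0.6],[0,0,-35,0,0,0,0.6],[0,0,-35,0,0,0,0.6],[0,0,-20,0,0,0,0.6]]';python3 -c "
from h import *
st()
plan([.42,-.05,.25],-120)"
```

```text
time: 11.33
tcp_pos: [0.4898, -0.3519, 0.1154]
orientation: [-0.009, 0.879, -0.476, -0.005]
force: [-0.6, -1.0, -0.4]
opening: 0.0513
t 11.33 phi -52.4 r 61.2 z 115.4 yaw-phi -4.5 Frad 0.4 Ftan -1.1 Fz -0.4 Tz 0.02 open 51.3 tilt [0.   0.02] q6 1.84
time: 11.67
tcp_pos: [0.4879, -0.3535, 0.2408]
orientation: [-0.009, 0.879, -0.477, -0.007]
force: [0.8, -0.8, 0.2]
opening: 0.0512
t 11.67 phi -54.7 r 61.3 z 240.8 yaw-phi -2.4 Frad 1.1 Ftan 0.2 Fz 0.2 Tz 0.01 open 51.2 tilt [-0.003  0.023] q6 1.84
t 11.67 pos [ 0.4879 -0.3535  0.2408] yang -147.0 F [ 0.8 -0.8  0.2] q [-0.72  0.02  1.74  0.02  1.4   1.84] open 0.0512
[[-37.5, -13.9, -0.2, -0.004, 0.005, -0.12, 1], [-35.6, -18.3, -0.5, -0.004, 0.005, -0.12, 1], [-33.1, -22.4, -0.7, -0.003, 0.005, -0.12, 1], [-30.2, -26.2, -1.0, -0.004, 0.004, -0.112, 1], [-27.1, -29.4, -1.2, 0.0, -0.0, 0.0, 1], [-27.0, -29.5, -1.2, 0.0, -0.0, 0.0, 1], [-27.1, -29.4, -1.2, 0.0, -0.0, 0.0, 1], [-21.0, -22.9, -1.0, 0.0, -0.0, 0.0, 1]]
```

Move aside to clear the views and check.

```bash
python3 -m handwheel '[[-36,-14,-5,0,0,-0.12,0.6],[-35,-18,-5,0,0,-0.12,0.6],[-33,-22,-5,0,0,-0.12,0.6],[-30,-26,-5,0,0,-0.11,0.6],[-27,-29,-5,0,0,0,0.6],[-27,-29,-2,0,0,0,0.6],[-27,-29,0,0,0,0,0.6],[-20,-23,0,0,0,0,0.6]]';python3 -c "
from h import *
st()
d=arm.snapshot('side');np.save('side2.npy',d,allow_pickle=True);crop(d,'s12',170,320,160,290,5)
d=arm.snapshot('top');np.save('top2.npy',d,allow_pickle=True);crop(d,'t12',180,320,150,290,4)"
```

```text
time: 12.33
tcp_pos: [0.4186, -0.0527, 0.2906]
orientation: [-0.007, 0.966, -0.257, 0.008]
force: [0.9, 0.3, 1.0]
opening: 0.0514
t 12.33 phi 97.7 r 253.1 z 290.6 yaw-phi -127.5 Frad 0.2 Ftan -0.9 Fz 1.0 Tz -0.02 open 51.4 tilt [0.02 0.01] q6 1.83
```

View pics/s12.png

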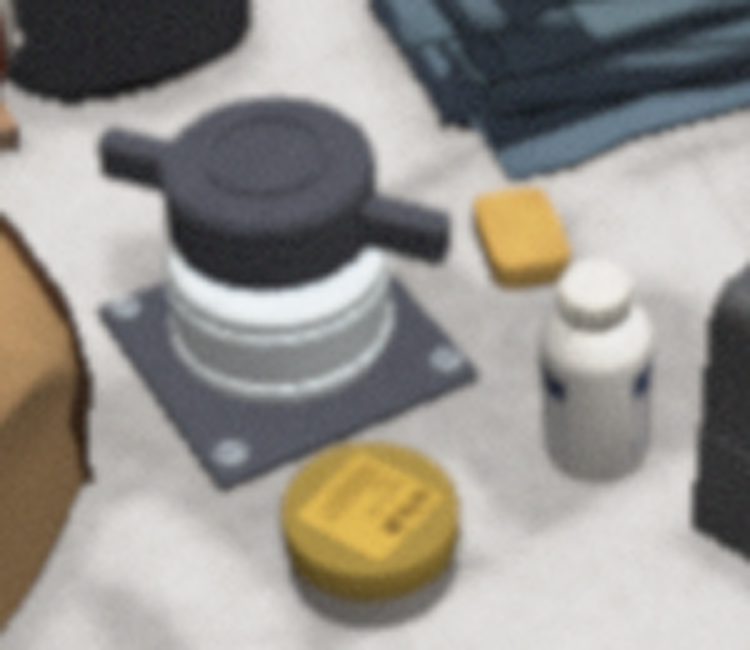

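View pics/t12.png

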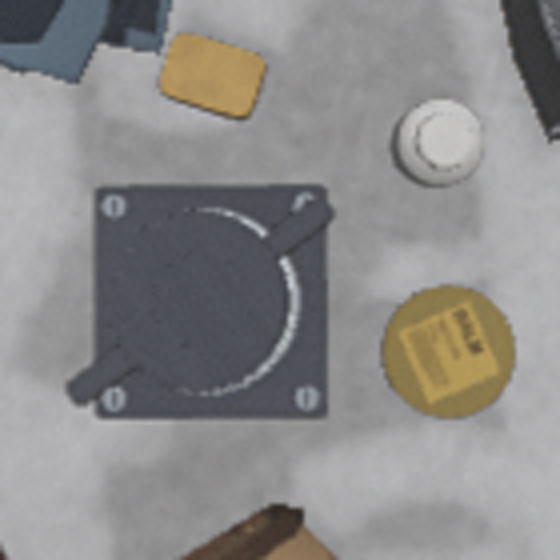

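Side crop: lid ring centre now at (267,155), originally (267,128), level. Tin, bottle and block are at their old pixels. Checking height and angle.

```bash
python3 - <<'E'
from h import *
d=np.load("side2.npy",allow_pickle=True).item();d0=np.load("side.npy",allow_pickle=True).item()
for h in(.1215,.114,.1085):
    p=proj(d,[[.4525,-.3035,h]])[0];print(h,((p-[170,160]+.4)*5).round(1))
t=np.load("top2.npy",allow_pickle=True).item();t0=np.load("top.npy",allow_pickle=True).item()
e=ray(t,np.array([(326,211),(77,391)])/4+[180,150]-.375,.099);v=e[0]-e[1];print(e.round(4),np.linalg.norm(v),np.degrees(np.arctan2(v[1],v[0])))
# image shift of lid top disc (side) via template matching at 4x subpixel
a=cv2.cvtColor(d0["image"],cv2.COLOR_RGB2GRAY);b=cv2.cvtColor(d["image"],cv2.COLOR_RGB2GRAY)
up=lambda i:cv2.resize(i,None,fx=8,fy=8,interpolation=cv2.INTER_CUBIC)
A=up(a[172:205,205:242]);B=up(b[165:220,200:248]);m=cv2.matchTemplate(B,A,cv2.TM_CCOEFF_NORMED);_,s,_,l=cv2.minMaxLoc(m);print("shift px",l[0]/8-5,l[1]/8-7,s)
# bystander change top/side
for n,(i,j),boxes in(("top",(t0,t),{"wax":(216,250,155,183),"bottle":(275,305,172,200),"tin":(273,312,218,258)}),("side",(d0,d),{"wax":(262,286,196,218),"bottle":(276,302,210,258),"tin":(224,264,247,286)})):
    for k,(x0,x1,y0,y1) in boxes.items():
        D=cv2.absdiff(i["image"],j["image"])[y0:y1,x0:x1];print(n,k,D.mean().round(2),D.max())
E
```

```text
0.1215 [267.2 129.9]
0.114 [268.4 144.7]
0.1085 [269.4 155.5]
[[ 0.495  -0.3631  0.099 ]
 [ 0.409  -0.2436  0.099 ]] 0.1472302236285458 -54.21365889878546
shift px 0.375 4.75 0.9276081919670105
top wax 1.37 7
top bottle 3.19 45
top tin 1.39 8
side wax 1.74 47
side bottle 2.03 15
side tin 1.84 12
```

```bash
python3 -c "
from plant import arm
print(arm.close_job())"
```

```text
the job is handed in; nothing more can be done
None
```

The lid is screwed fully home on the pot and looks level, and the job is handed in. It finished at about 12.4 s of the 54 s allowed.

**How it went:** I put the slightly open fingers loosely either side of one ear, without clamping it. Pushing it backward about 78° made the lid drop in, and I confirmed the stop just past that at about 8 N. I then screwed it forward about 104° to a hard stop at 10–12 N, let go, lifted clear and moved the arm away.

**Last checks:**
- **Height:** in the side view the centre of the lid's top is at row 155. The calibration predicts 155.5 for fully home, and the start position was row 128. A rougher image match gave 4.75 px of shift against about 5.1 expected, or about 12 mm instead of 13 mm, which is within its error.
- **Level:** I judged this by eye from the side and top pictures; I did not measure it.
- **Bystanders:** the dye bottle, wax tin and beeswax appear at the same pixels as at the start. Two spots differed slightly, the bottle's edge in the top view and the beeswax in the side view. I put these down to shadow because neither showed in the other view.
- **Calibration:** the wrist camera put the pot's axis about 4 mm off from the other two cameras. I used the top and side values.

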